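# Hang the serving pail on the adjustable fork hook

## Robot

A 6-joint arm with a two-finger parallel gripper is mounted at the origin on the work surface. World frame = base frame: x ahead of the robot, y to its left, z up, the work surface at z = 0. Lengths are in m, angles in rad, forces in N, time in s.
With the tool pointing down it reaches from about 0.35 to 0.775 m from the base axis. Payload 5.5 kg.
Tool frame: the origin (TCP) lies midway between the tips of the shut fingers; the grasp point (between the pads) lies 19 mm behind it (env.hold_point_z is the distance from the TCP to the grasp point, in m); x points along the fingers, y is the direction in which the jaws open and shut, and the axes are right-handed (so a half turn about x gives the same grasp; the last joint's range is limited). The gripper opens to 85 mm and grips with 20 to 120 N. Pads are 22 mm wide; open, the fingers measure 114 mm over their backs; the gripper's body (76 mm by 85 mm) begins 54 mm behind the grasp point. The pads swing forward as they close: fully open they stand 13 mm farther back than shut.
Start: joints at [-1.362, 0.313, 0.046, 1.304, 0, 1.431], TCP at [0.197, -0.54, 0.231] pointing down, gripper open.
Joint ranges: [-2.76, 2.76], [-0.86, 1.69], [-1.03, 1.26], [-2.2, 2.34], [-1.47, 1.5], [-3.14, 3.14]. Speed limits (rad/s): [2.57, 2.57, 3.14, 3.14, 3.14, 3.14].

## Interface

Orientations are given as a unit quaternion [w, x, y, z].
In Python, from workcell import env, eyes, job gives the robot as it stands.
- The arm moves only by the tool drive_tool, never from a script. Its argument "increments" is text: rows parted by semicolons, each of 7 numbers parted by spaces: the turn, a rotation vector about the tool's x, y, z in rad, then the shift along the tool's x, y, z in m, then the opening, from 0 (shut) to 1 (fully open). A call has 1 to 12 rows; each row is the pose to reach, as a shift and turn from the pose commanded when the call began, along the tool's axes at that moment; what a row does not reach only later rows make up. A row lasts 1/8 s, in which the tool goes at most 62.5 mm and 10.7 degrees, less where a joint would pass 70% of its speed; a pose out of reach is approached as far as the arm can. A call with a gripper value outside its range is refused whole. The fingers move at their own pace and stop on an object; "newtons" is the grip in N (left out, the last holds). Time passes only in rows, so rows that repeat a pose let the fingers close. It gives the time, the measured TCP pose, the force and the opening at its end, in the units of the state.
- env.get_state(): the state, without advancing time (a new reading comes with each control period).
- eyes.read_camera(name): name is "scene" or "top" or "wrist"; returns the picture (384x512x3 uint8, red, green, blue); there is no depth.
- eyes.camera_info(name): a dict with "camera_matrix" (3x3 intrinsics, pixels), "distortion" ([k1, k2, p1, p2, k3] as OpenCV has them; the pictures are not rectified), "origin" and "attitude" of the camera in the world. Camera axes: x right, y up, looking along -z (the intrinsics and any distortion apply to the point x, -y, -z); pixel columns grow to the right and rows downward; lengths in m; the calibration is good to about 2 mm. A picture is of the moment at which its call begins: read the wrist's pose just before it. camera_info takes no time and is no camera call; for the wrist camera it gives the pose at the moment of the call.
- job.hand_in(): hands the job in, once; it reports no verdict.
The state is a dict: "clock": time; "joint_pos": joint angles; "qvel": joint speeds; "tau": joint torques, N m; "tcp_pos": TCP position; "orientation": TCP orientation; "wrist_force": force on the tool from outside, world axes, zero at the start; "ft_torque": the same for the moment, N m; "finger_gap": finger opening in m.
Only numpy, scipy, OpenCV 4.12 (cv2) and the standard library are available. Lean on these libraries where they do the work, as an engineer would, in place of code of your own. Each camera call takes 0.05 s, during which the arm holds its last target. There are 200 camera calls.

## Task

Pick up the green serving pail by its handle and hang it on the hook stand, with the handle bar lying across both prongs of the hook behind their upturned tips, so that it hangs there quietly and level, clear of the counter and the stand's foot. Lower it until it rests on the hook before you let go (do not drop it on, do not ram the stand), and leave everything else on the counter where it is.

Things in the scene. Friction and masses are not known exactly. Their poses are not given: they have to be found in the camera images.
- green_pail: Green open metal pail, 82 mm high, 84 mm across at the foot, 108 mm at the rim, about 0.3 kg (varies by a third). A rigid handle stands on it: 8 mm uprights at y = +-50 to 53 mm and a level flat-sided wooden bar, 10 x 10 mm, 106 mm long, along the pail's y axis. The window between rim and bar is 48 mm high, 90 mm wide. Origin: centre of the underside, z up; starts upright.
- green_pail_bar (a point): Middle of the green pail's handle bar, on its centreline, 135 mm above the pail's underside and over its centre of mass. The bar runs along this point's y axis.
- stand: Hook stand, fixed. Dark foot plate, x = -125 to +55 mm, y = +-65 mm, 16 mm thick; upright sleeve of 30 mm on the origin. A telescopic column out of it bears the hook head, clamped at a height h = 0 to 100 mm that is NOT measured: it must be felt or seen. The rigid head holds up to 80 N; nothing of it but the column is lower than z = 160 mm + h. Origin: column axis, on the counter; z up.
- stand_collar (a point): Centre of the top of the stand's fixed black collar (40 mm across), 141 mm above the counter on the column axis; axes as the stand. Above it, on the same axis, the hook head ends in a round red cap, 40 mm across, whose flat top is 190 mm + h above the counter (only the prong tips, far in front, reach 2 mm higher). Its height tells h.
- stand_below_seat (a point): Point on the foot plate 16 mm up and straight below the seat, x = -95 mm, y = 0 of the stand, same axes. Seat: two round 10 mm prongs at y = +-31 mm (52 mm free between) run towards -x from a crossbar at x = 0; centrelines fall from z = 175 mm + h there to a valley at 165 mm + h over this point. The bar in the valley has its centreline at 175 to 177 mm + h.
- stand_front (a point): Point on the foot plate 16 mm up, straight below the prong ends, x = -118 mm, y = 0 of the stand, same axes. From the valley the prongs rise to upturned tips, centreline 187 mm + h (rounded top 192 mm + h) over here. Enter from this side, along the stand's +x, the tips going through the pail's window between rim and bar; bar centreline 197 to 213 mm + h passes clear.
- white_pail: White pail of the same shape and size as the green one, a bystander. Origin: centre of the underside.
- oil_bottle: Bystander: brown oil bottle, 60 mm across, 220 mm tall. Origin: centre of the underside.
- tomato_can: Bystander: red tomato can, 84 mm across, 110 mm tall. Origin: centre of the underside.
- herb_jar: Bystander: herb jar with a green lid, 64 mm across, 90 mm tall. Origin: centre of the underside.
- bowl: Bystander: white bowl, 130 mm across, 60 mm high. Origin: centre of the underside.
- server: Bystander: pizza server (spatula), 200 mm long, lying flat along its x axis, handle to -x. Origin: underside.
- mug: Bystander: blue mug, 80 mm across, 90 mm tall. Origin: centre of the underside.

How it is judged:
By the outcome, as a careful person would: the job done as asked, in the order asked, and still so for the second after the job is handed in, with the robot touching nothing.
It also fails if it takes over 70 s, if anything falls off the work surface, if the arm or the gripper's body presses on something with over 40 N, if the wrist force passes 120 N, or if a joint passes its speed limit or range.

## Working session

There is one attempt and no reset: what is moved stays moved. The work goes in short steps, Python scripts to look and compute and a tool call to move; the robot and the scene stay as the last step left them, time stands still between calls to the robot, and variables do not carry over. Pictures are saved under pics/ and viewed, and the job is handed in when it is done.

Besides the shell and the picture viewer there is one more tool, called after "Emit:" as name(argument=value, ...) on one line, values as JSON. drive_tool: Moves the arm, as the interface text tells. Its arguments: {"type":"object","properties":{"increments":{"type":"string"},"newtons":{"type":"number"}},"required":["increments"]}

```bash
ls; mkdir -p pics; python3 - <<'E'
from workcell import env,eyes,job
import cv2
s=env.get_state();print({k:s[k] for k in('clock','tcp_pos','orientation','wrist_force','finger_gap')},env.hold_point_z)
for n in('scene','top','wrist'):
    print(n,eyes.camera_info(n)); cv2.imwrite(f'pics/{n}0.png',eyes.read_camera(n)[:,:,::-1])
E
```

```text
pics
{'clock': 0.0, 'tcp_pos': array([ 0.1964174 , -0.53986689,  0.23039489]), 'orientation': array([-0.12204961, -0.69636059, -0.12335272,  0.69639782]), 'wrist_force': array([0.00213881, 0.9025268 , 0.72863042]), 'finger_gap': 0.08569596098072693} 0.0187
scene {'camera_matrix': array([[374.54629362,   0.        , 255.49942611],
       [  0.        , 374.54629362, 187.73283032],
       [  0.        ,   0.        ,   1.        ]]), 'distortion': array([-0.1239962,  0.       ,  0.       ,  0.       ,  0.       ]), 'origin': array([ 1.02087469, -0.745978  ,  0.87946676]), 'attitude': array([0.87408658, 0.38487593, 0.12769684, 0.26746342])}
top {'camera_matrix': array([[415.53519573,   0.        , 259.07977282],
       [  0.        , 415.53519573, 187.11559083],
       [  0.        ,   0.        ,   1.        ]]), 'distortion': array([-0.11646122,  0.        ,  0.        ,  0.        ,  0.        ]), 'origin': array([ 0.37150094, -0.02986157,  1.20261541]), 'attitude': array([-0.70417596, -0.05274488,  0.04731732,  0.70648091])}
wrist {'camera_matrix': array([[282.11579926,   0.        , 253.87690856],
       [  0.        , 282.11579926, 189.46302528],
       [  0.        ,   0.        ,   1.        ]]), 'distortion': array([-0.06997251,  0.        ,  0.        ,  0.        ,  0.        ]), 'origin': array([ 0.2726295 , -0.51106547,  0.37325411]), 'attitude': array([ 0.80849522, -0.13058419,  0.09335642, -0.56618709])}
```

View pics/scene0.png

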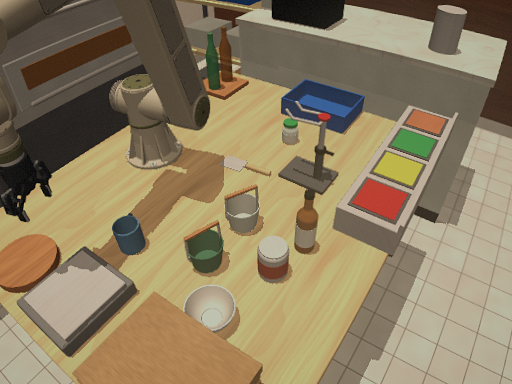

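View pics/top0.png

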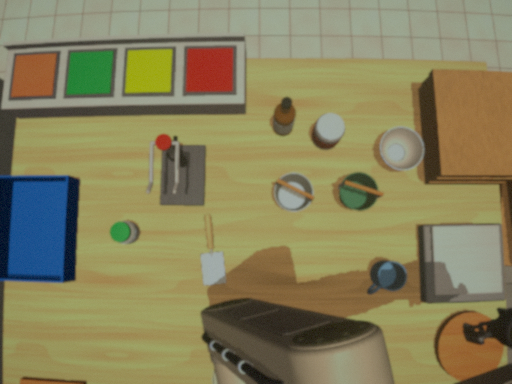

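View pics/wrist0.png

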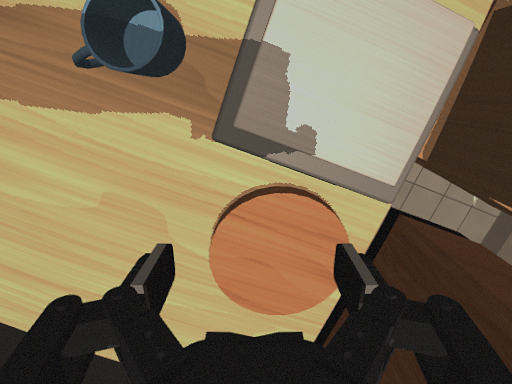

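The top view looks down with +x up and −y right. The green pail is at about (358,192), its bar running from (341,182) to (380,193). The stand foot is at (183,175), with the red cap at (164,143) and the prongs pointing towards −x. I'll zoom in for exact pixels.

```bash
cat > h.py <<'E'
import cv2,numpy as np
from scipy.spatial.transform import Rotation as R
from workcell import env,eyes,job
def rot(q): return R.from_quat(np.r_[q[1:],q[0]])
def ray(c,uv):
    p=cv2.undistortPoints(np.array([[uv]],float),c['camera_matrix'],c['distortion'])[0,0]
    d=rot(c['attitude']).apply([p[0],-p[1],-1]); return c['origin'],d
def onz(c,uv,z):
    o,d=ray(c,uv); return o+d*(z-o[2])/d[2]
def tri(c1,u1,c2,u2):
    (a,d),(b,e)=ray(c1,u1),ray(c2,u2)
    t=np.linalg.lstsq(np.c_[d,-e],b-a,rcond=None)[0]
    p,q=a+t[0]*d,b+t[1]*e; return (p+q)/2,np.linalg.norm(p-q)
def proj(c,P):
    P=rot(c['attitude']).inv().apply(np.atleast_2d(P)-c['origin'])*[1,-1,-1]
    return cv2.projectPoints(P,np.zeros(3),np.zeros(3),c['camera_matrix'],c['distortion'])[0][:,0]
def crop(img,x,y,w,h,k,name): cv2.imwrite(name,cv2.resize(img[y:y+h,x:x+w],None,fx=k,fy=k,interpolation=cv2.INTER_CUBIC)[:,:,::-1])
E
python3 - <<'E'
from h import *
t=cv2.imread('pics/top0.png')[:,:,::-1]; s=cv2.imread('pics/scene0.png')[:,:,::-1]
crop(t,130,120,90,100,6,'pics/t_st.png');crop(t,325,165,70,60,8,'pics/t_pail.png');crop(s,270,90,80,110,5,'pics/s_st.png');crop(s,175,210,65,70,8,'pics/s_pail.png')
E
```

```text
(no output)
```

View pics/t_st.png

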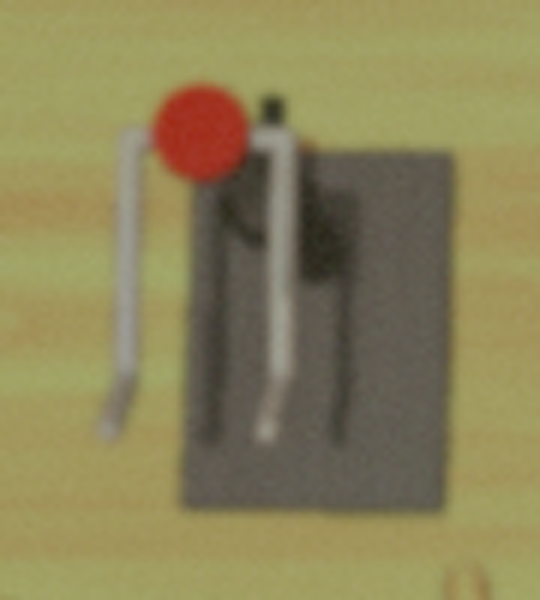

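View pics/t_pail.png

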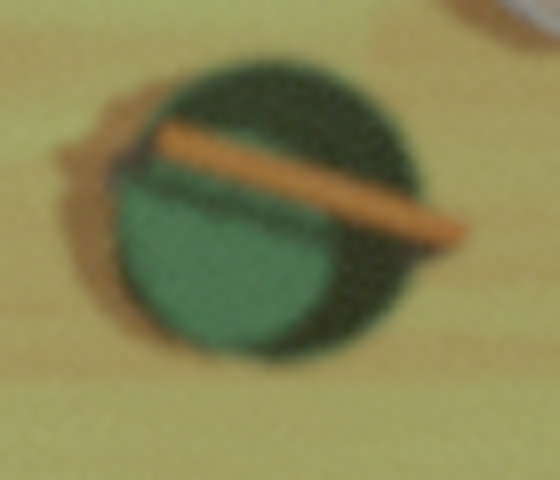

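View pics/s_st.png

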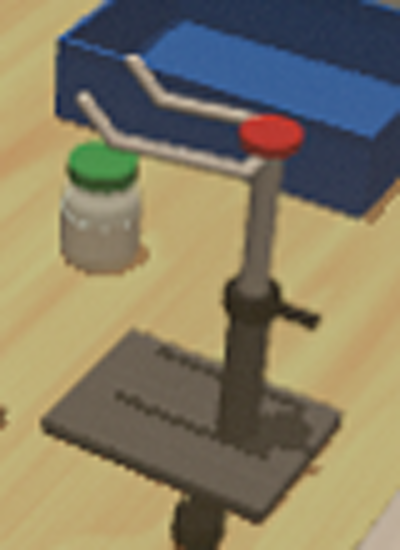

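View pics/s_pail.png

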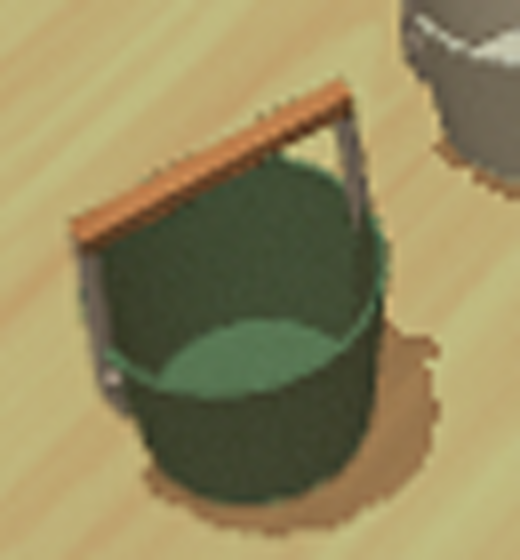

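```bash
python3 - <<'E'
from h import *
T,S=eyes.camera_info('top'),eyes.camera_info('scene')
t=cv2.imread('pics/top0.png')[:,:,::-1]; s=cv2.imread('pics/scene0.png')[:,:,::-1]
U=lambda x,y,k,a,b:((x+.5)/k-.5+a,(y+.5)/k-.5+b)
tp=lambda x,y:U(x,y,6,130,120); sp=lambda x,y:U(x,y,5,270,90)
tq=lambda x,y:U(x,y,8,325,165); sq=lambda x,y:U(x,y,8,175,210)
for n,p in dict(TR=(455,152),BR=(445,512),BL=(182,510)).items(): print(n,onz(T,tp(*p),.016))
for n,p in dict(BL=(135,330),L=(42,420),B=(257,513),R=(340,413)).items(): print('scene',n,onz(S,sp(*p),.016))
m=cv2.inRange(cv2.cvtColor(t,cv2.COLOR_RGB2HSV)[120:220,130:220],(0,150,80),(8,255,255))
ys,xs=np.nonzero(m);ct=(xs.mean()+130,ys.mean()+120);print('cap',ct,len(xs))
for y in(129,131,133):print(tri(T,ct,S,sp(271.5,y)))
print('tips',tri(T,tp(110,432),S,sp(83,97)),tri(T,tp(265,432),S,sp(132,62)))
print('tips swapped',tri(T,tp(110,432),S,sp(132,62)),tri(T,tp(265,432),S,sp(83,97)))
# bar
for n,a,b in(('e1',(160,137),(80,225)),('e2',(465,232),(344,85))): print('bar',n,tri(T,tq(*a),S,sq(*b)),onz(T,tq(*a),.14),onz(S,sq(*b),.14))
E
```

```text
TR [0.66661128 0.13644555 0.016     ]
BR [0.48959451 0.13834858 0.016     ]
BL [0.49076753 0.26604559 0.016     ]
scene BL [0.49624794 0.26725831 0.016     ]
scene L [0.493418 0.138288 0.016   ]
scene B [0.66693662 0.13531331 0.016     ]
scene R [0.66866297 0.26323927 0.016     ]
cap (np.float64(163.23888888888888), np.float64(142.00555555555556)) 180
(array([0.61434547, 0.20228591, 0.26400008]), np.float64(0.0035170006423788924))
(array([0.61456674, 0.20253218, 0.26255983]), np.float64(0.0031695167759932434))
(array([0.61478845, 0.20277874, 0.26111734]), np.float64(0.0028215152242420877))
tips (array([0.48505074, 0.22777324, 0.23928905]), np.float64(0.036150987987848736)) (array([0.50763999, 0.179322  , 0.28518506]), np.float64(0.03574196730384398))
tips swapped (array([0.49696082, 0.23465409, 0.26029822]), np.float64(0.0013265790077014053)) (array([0.49606425, 0.17322286, 0.26342883]), np.float64(0.000606025159132896))
bar e1 (array([ 0.51139254, -0.2866406 ,  0.1046394 ]), np.float64(0.09366353323337505)) [ 0.53641453 -0.24390949  0.14      ] [ 0.50365865 -0.33994643  0.14      ]
bar e2 (array([ 0.53194766, -0.30083793,  0.1882117 ]), np.float64(0.08642307848264688)) [ 0.50487358 -0.34307005  0.14      ] [ 0.5363897  -0.24369158  0.14      ]
```

Both views agree. The bar middle is at about (0.520, −0.2925) with yaw ≈ −18°. The stand origin is at about (0.615, 0.2015) with yaw ≈ −0.8°, and h ≈ 70–73 mm. Next I'll work out the move to a point above the pail.

```bash
cat >> h.py <<'E'
def goal(pos,yaw):
    """tool-frame turn & shift from the present pose to TCP pos, tool pointing down, jaw axis (y) at yaw (or +pi, the nearer)"""
    s=env.get_state(); r=rot(s['orientation']); best=None
    for k in(0,np.pi):
        y=np.array([np.cos(yaw+k),np.sin(yaw+k),0]);x=np.array([0,0,-1.])
        g=R.from_matrix(np.c_[x,y,np.cross(x,y)]); d=(r.inv()*g).as_rotvec()
        if best is None or np.linalg.norm(d)<np.linalg.norm(best): best=d
    sh=r.inv().apply(np.array(pos)-s['tcp_pos'])
    print('t',round(s['clock'],2),'tcp',s['tcp_pos'].round(4),'gap',round(s['finger_gap'],4),'F',np.round(s['wrist_force'],1),'toolaxes(cols)\n',r.as_matrix().round(3))
    print('turn',best.round(4),'shift',sh.round(4))
E
python3 -c "
from h import *
goal([.520,-.2925,.24],np.radians(-18)); print(env.get_state()['joint_pos'])"
```

```text
t 0.15 tcp [ 0.1964 -0.54    0.2306] gap 0.0858 F [-0.5  0.4 -0.4] toolaxes(cols)
 [[-0.     0.342 -0.94 ]
 [ 0.001 -0.94  -0.342]
 [-1.    -0.001 -0.   ]]
turn [-9.079e-01 -9.000e-04  1.300e-03] shift [-0.0092 -0.122  -0.3887]
[-1.36161749e+00  3.13875696e-01  4.52018097e-02  1.30359381e+00
  1.59986281e-06  1.43120799e+00]
```

Emit:
drive_tool(increments="-0.13 0 0 -0.002 -0.018 -0.056 1; -0.26 0 0 -0.003 -0.035 -0.111 1; -0.39 0 0 -0.004 -0.052 -0.167 1; -0.52 0 0 -0.005 -0.07 -0.222 1; -0.65 0 0 -0.006 -0.087 -0.278 1; -0.78 0 0 -0.008 -0.105 -0.333 1; -0.908 0 0 -0.009 -0.122 -0.389 1; -0.908 0 0 -0.009 -0.122 -0.389 0.7; -0.908 0 0 -0.009 -0.122 -0.389 0.5", newtons=60)

```text
clock: 1.27
tcp_pos: [0.5201, -0.2926, 0.2398]
orientation: [-0.415, -0.572, -0.416, 0.572]
wrist_force: [-0.6, -0.8, -0.5]
finger_gap: 0.0519
```

```bash
python3 -c "
from h import *
goal([.520,-.2925,.1163],np.radians(-18))
C=eyes.camera_info('wrist'); im=eyes.read_camera('wrist'); cv2.imwrite('pics/w1.png',im[:,:,::-1]); import json
json.dump({k:np.array(v).tolist() for k,v in C.items()},open('c1.json','w'))
B=np.array([.520,-.2925,.14]);d=np.array([.309,.951,0])*.053
print(proj(C,[B-d,B,B+d]))
"
```

```text
t 1.27 tcp [ 0.5201 -0.2926  0.2398] gap 0.0519 F [-0.6 -0.8 -0.5] toolaxes(cols)
 [[-0.001  0.951 -0.309]
 [ 0.    -0.309 -0.951]
 [-1.    -0.001  0.   ]]
turn [0.0002 0.0002 0.0012] shift [ 1.235e-01  0.000e+00 -1.000e-04]
[[254.99276388 242.96582817]
 [255.06020753 191.2444516 ]
 [255.13024217 132.29268636]]
```

View pics/w1.png

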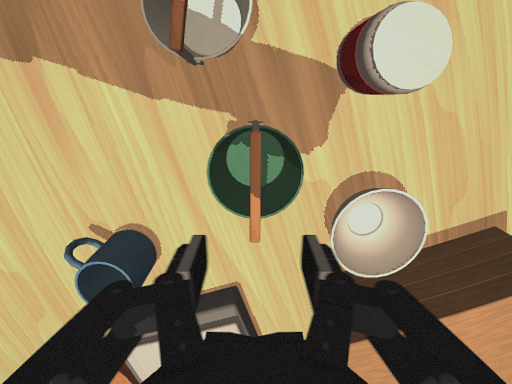

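The wrist view shows the green pail's bar upright at u ≈ 255, running from v = 128 to 242 and centred between the fingers, as predicted. I'll descend and grip.

Emit:
drive_tool(increments="0 0 0 0.05 0 0 0.5; 0 0 0 0.09 0 0 0.5; 0 0 0 0.115 0 0 0.5; 0 0 0 0.1235 0 0 0.5; 0 0 0 0.1235 0 0 0.5; 0 0 0 0.1235 0 0 0.1; 0 0 0 0.1235 0 0 0; 0 0 0 0.1235 0 0 0; 0 0 0 0.1235 0 0 0; 0 0 0 0.1235 0 0 0", newtons=70)

```text
clock: 2.58
tcp_pos: [0.5209, -0.2935, 0.1184]
orientation: [-0.417, -0.572, -0.415, 0.572]
wrist_force: [-2.0, -0.9, 5.7]
finger_gap: 0.008
```

```bash
python3 -c "
from h import *
goal([.440,-.25,.32],np.radians(-18))
cv2.imwrite('pics/w2.png',eyes.read_camera('wrist')[:,:,::-1])
"
```

```text
t 2.58 tcp [ 0.5209 -0.2935  0.1184] gap 0.008 F [-2.  -0.9  5.7] toolaxes(cols)
 [[ 0.002  0.951 -0.309]
 [-0.002 -0.309 -0.951]
 [-1.     0.002  0.002]]
turn [ 0.0001  0.0016 -0.0022] shift [-0.2019 -0.09   -0.0161]
```

View pics/w2.png

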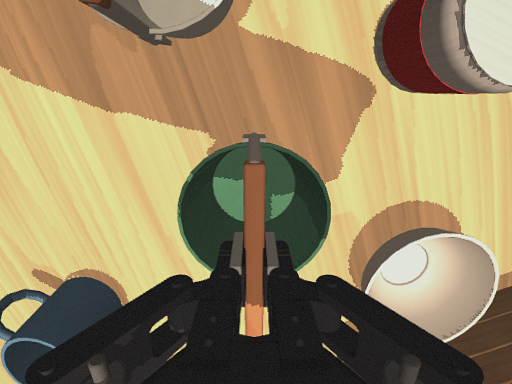

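Emit:
drive_tool(increments="0 0 0 -0.004 0 0 0; 0 0 0 -0.015 0 0 0; 0 0 0 -0.035 0 0 0; 0 0 0 -0.06 0 0 0; 0 0 0 -0.09 0 0 0; 0 0 0 -0.115 0 0 0; 0 0 0 -0.115 0 0 0; 0 0 0 -0.115 0 0 0")

```text
clock: 3.62
tcp_pos: [0.52, -0.2924, 0.2307]
orientation: [-0.415, -0.572, -0.416, 0.572]
wrist_force: [0.3, -0.2, -4.6]
finger_gap: 0.0083
```

```bash
python3 -c "
from h import *
goal([.43,-.2,.315],np.radians(-18));goal([.43,.2025,.315],np.radians(-.8))
cv2.imwrite('pics/w3.png',eyes.read_camera('wrist')[:,:,::-1])
crop(eyes.read_camera('scene'),130,150,150,130,5,'pics/s3.png')
"
```

```text
t 3.62 tcp [ 0.52   -0.2924  0.2307] gap 0.0083 F [ 0.3 -0.2 -4.6] toolaxes(cols)
 [[-0.001  0.951 -0.309]
 [ 0.001 -0.309 -0.951]
 [-1.    -0.001 -0.   ]]
turn [ 0.0003 -0.0005  0.0015] shift [-0.0841 -0.1143 -0.0602]
t 3.62 tcp [ 0.52   -0.2924  0.2307] gap 0.0083 F [ 0.3 -0.2 -4.6] toolaxes(cols)
 [[-0.001  0.951 -0.309]
 [ 0.001 -0.309 -0.951]
 [-1.    -0.001 -0.   ]]
turn [-0.2999 -0.0007  0.0014] shift [-0.0837 -0.2386 -0.443 ]
```

View pics/s3.png

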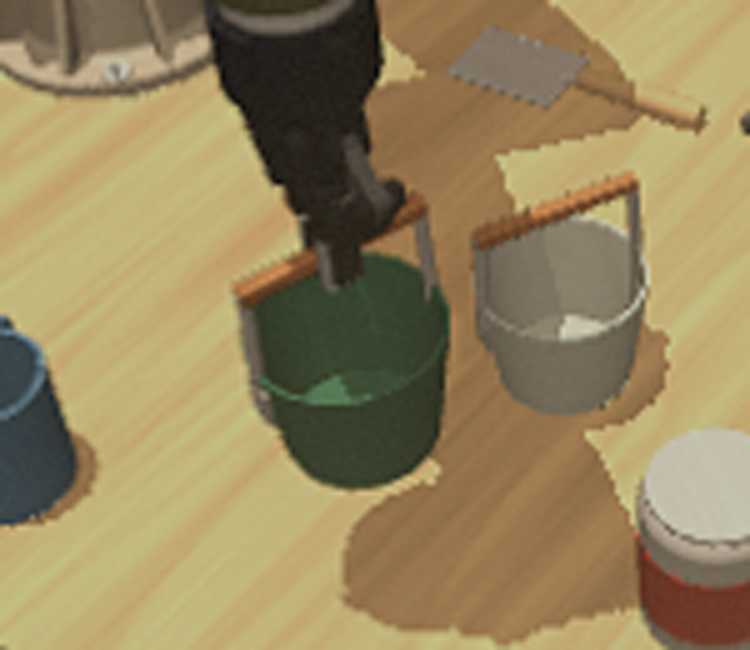

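View pics/w3.png

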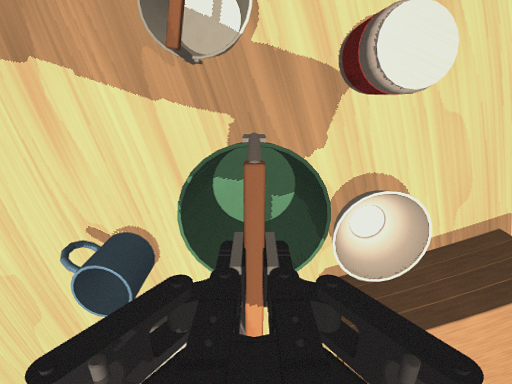

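The pail hangs level in the jaws, clear of everything. Next I lift, retract and sweep over.

Emit:
drive_tool(increments="0 0 0 -0.03 0 0 0; 0 0 0 -0.06 0 0 0; 0 0 0 -0.084 -0.01 -0.005 0; 0 0 0 -0.084 -0.035 -0.019 0; 0 0 0 -0.084 -0.07 -0.037 0; 0 0 0 -0.084 -0.1 -0.052 0; -0.02 0 0 -0.084 -0.12 -0.08 0; -0.06 0 0 -0.084 -0.135 -0.12 0; -0.1 0 0 -0.084 -0.15 -0.16 0; -0.14 0 0 -0.084 -0.164 -0.2 0; -0.18 0 0 -0.084 -0.177 -0.24 0; -0.21 0 0 -0.084 -0.19 -0.28 0")

```text
clock: 5.22
tcp_pos: [0.4255, 0.0336, 0.3148]
orientation: [-0.473, -0.525, -0.474, 0.525]
wrist_force: [0.8, -1.0, -4.6]
finger_gap: 0.0083
```

```bash
python3 -c "
from h import *
goal([.43,.2025,.315],np.radians(-.8))
"
```

```text
t 5.22 tcp [0.4255 0.0336 0.3148] gap 0.0083 F [ 0.8 -1.  -4.6] toolaxes(cols)
 [[-0.001  0.995 -0.103]
 [ 0.    -0.103 -0.995]
 [-1.    -0.001  0.   ]]
turn [-0.0892 -0.      0.0014] shift [-1.000e-04 -1.290e-02 -1.685e-01]
```

Emit:
drive_tool(increments="-0.02 0 0 0 -0.003 -0.03 0; -0.045 0 0 0 -0.008 -0.07 0; -0.07 0 0 0 -0.012 -0.11 0; -0.089 0 0 0 -0.016 -0.145 0; -0.089 0 0 0 -0.018 -0.162 0; -0.089 0 0 0 -0.018 -0.1685 0; -0.089 0 0 0 -0.018 -0.1685 0; -0.089 0 0 0 -0.018 -0.1685 0")

```text
clock: 6.22
tcp_pos: [0.4259, 0.2008, 0.3157]
orientation: [-0.496, -0.504, -0.496, 0.504]
wrist_force: [-0.1, 0.2, -4.0]
finger_gap: 0.008
```

```bash
python3 -c "
from h import *
goal([.425,.2025,.26],np.radians(-.8))
C=eyes.camera_info('wrist');cv2.imwrite('pics/w4.png',eyes.read_camera('wrist')[:,:,::-1])
cv2.imwrite('pics/s4.png',eyes.read_camera('scene')[:,:,::-1])
t=eyes.read_camera('top');crop(t,130,120,120,100,6,'pics/t4.png')
import json
json.dump({k:np.array(v).tolist() for k,v in C.items()},open('c4.json','w'))
print(proj(C,[[.4965,.2345,.263],[.4965,.1725,.263],[.615,.202,.262],[.425,.2025,.336]]))
"
```

```text
t 6.22 tcp [0.4259 0.2008 0.3157] gap 0.008 F [-0.1  0.2 -4. ] toolaxes(cols)
 [[-0.     1.    -0.016]
 [-0.001 -0.016 -1.   ]
 [-1.    -0.     0.001]]
turn [-0.0024  0.0005  0.0001] shift [ 0.0557 -0.0009 -0.0018]
[[352.45621665 166.68990934]
 [344.9037104  243.34446565]
 [493.07506852 204.98352224]
 [253.34042367 265.16554041]]
```

View pics/w4.png

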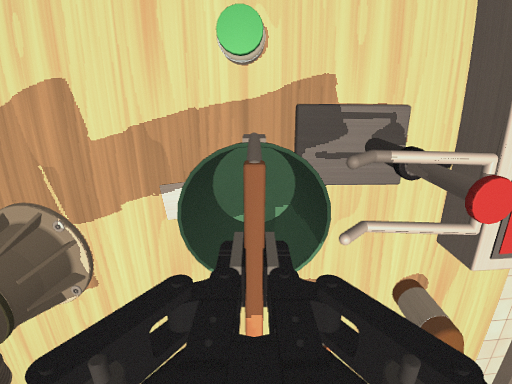

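View pics/t4.png

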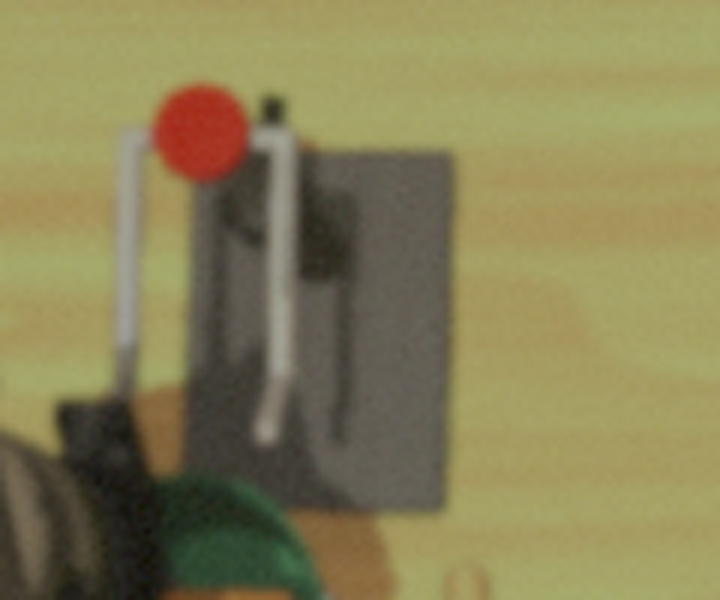

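View pics/s4.png

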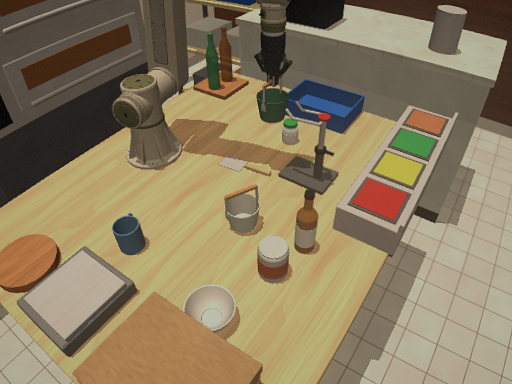

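The wrist view shows the prong tips at about (353,160) and (346,240), the cap centre at (490,200), and the bar from (255,162) to (255,337). I'll compare bar and prongs within this one camera.

```bash
python3 - <<'E'
from h import *
import json
C={k:np.array(v) for k,v in json.load(open('c4.json')).items()}
im=cv2.imread('pics/w4.png')[:,:,::-1]
crop(im,320,130,192,130,4,'pics/w4a.png'); crop(im,205,120,100,230,2,'pics/w4b.png')
hsv=cv2.cvtColor(im,cv2.COLOR_RGB2HSV)
m=cv2.inRange(hsv,(0,190,120),(6,255,255));m[:,:440]=0
n,l,st,ce=cv2.connectedComponentsWithStats(m);i=1+st[1:,4].argmax();print('cap',st[i],ce[i],onz(C,ce[i],.2625))
for uv in((255,162),(255,337)):print('bar',onz(C,uv,.337))
for uv in((353,160),(346,240)):print('tip',onz(C,uv,.263))
S,T=eyes.camera_info('scene'),eyes.camera_info('top')
print(tri(C,ce[i],T,(163.24,142.0)))
E
```

```text
cap [472 200  39  24 372] [491.10483871 211.52956989] [0.61429233 0.19661123 0.2625    ]
bar [0.42665579 0.25585776 0.337     ]
bar [0.42512051 0.15555818 0.337     ]
tip [0.49645204 0.23939744 0.263     ]
tip [0.49709407 0.17545423 0.263     ]
(array([0.61104221, 0.19939953, 0.26723701]), np.float64(0.002619655676871953))
```

View pics/w4a.png

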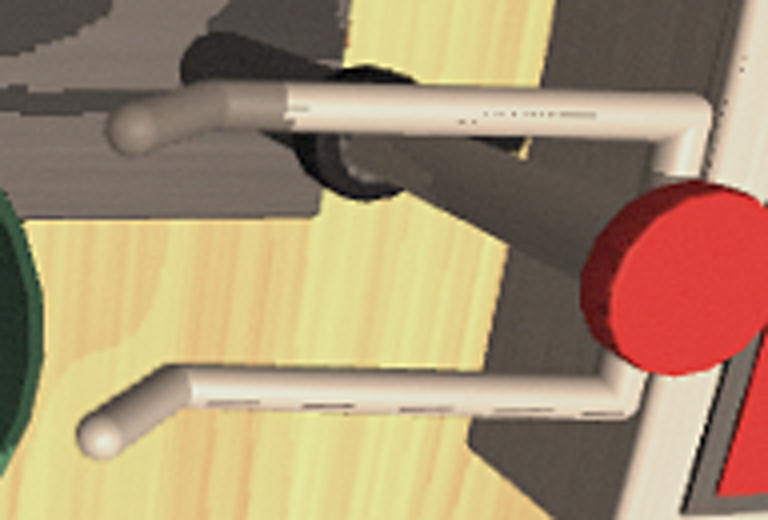

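View pics/w4b.png

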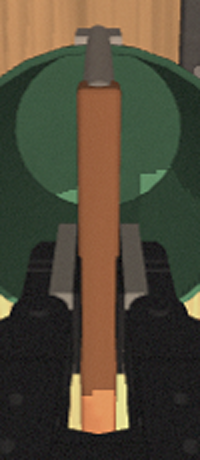

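Emit:
drive_tool(increments="0 0 0 0.02 0 -0.002 0; 0 0 0 0.04 0 -0.004 0; 0 0 0 0.053 0 -0.004 0; 0 0 0 0.056 0 -0.004 0; 0 0 0 0.056 0 -0.004 0; 0 0 0 0.056 0 -0.004 0; 0 0 0 0.056 0.01 -0.004 0; 0 0 0 0.056 0.025 -0.004 0; 0 0 0 0.056 0.04 -0.004 0; 0 0 0 0.056 0.045 -0.004 0; 0 0 0 0.056 0.045 -0.004 0; 0 0 0 0.056 0.045 -0.004 0")

```text
clock: 7.88
tcp_pos: [0.4704, 0.2049, 0.2596]
orientation: [-0.496, -0.503, -0.496, 0.504]
wrist_force: [-0.1, 0.1, -3.1]
finger_gap: 0.0083
```

```bash
python3 -c "
from h import *
goal([.5195,.203,.26],-.014)
C=eyes.camera_info('wrist');w=eyes.read_camera('wrist');crop(w,220,110,230,180,3,'pics/w5.png')
crop(eyes.read_camera('scene'),230,60,120,130,5,'pics/s5.png')
"
```

```text
t 7.88 tcp [0.4704 0.2049 0.2596] gap 0.0083 F [-0.1  0.1 -3.1] toolaxes(cols)
 [[-0.001  1.    -0.015]
 [-0.    -0.015 -1.   ]
 [-1.    -0.001  0.   ]]
turn [-0.0009  0.0002  0.0008] shift [-0.0004  0.0491  0.0012]
```

View pics/w5.png

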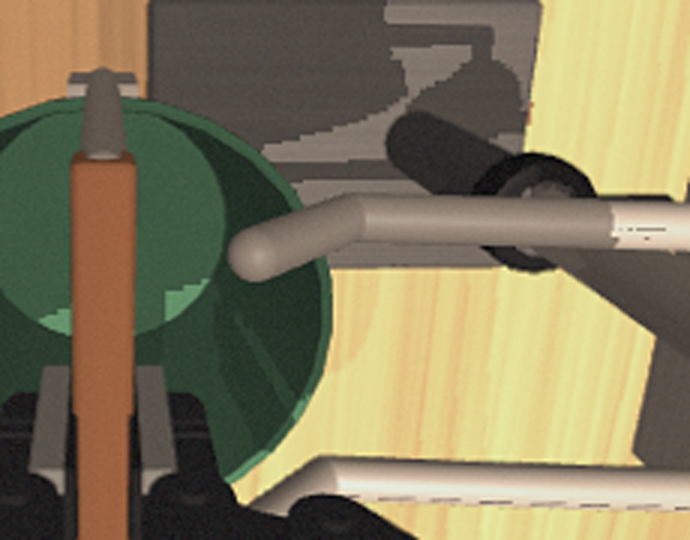

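View pics/s5.png

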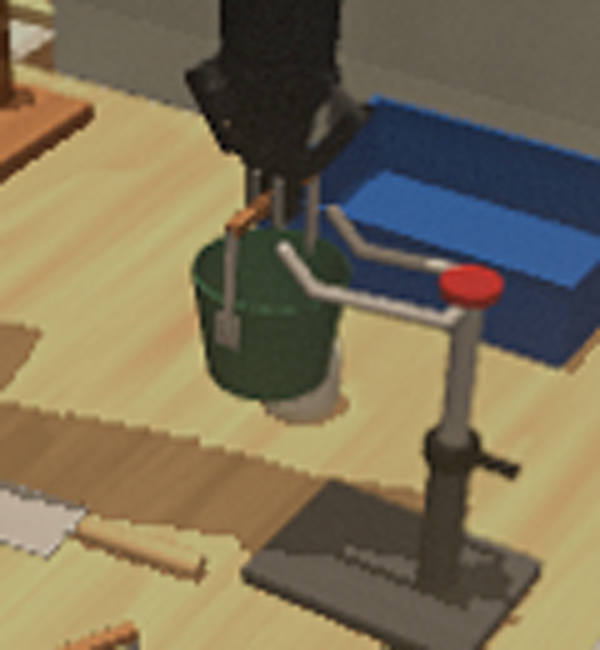

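The prongs sit above the rim and below the bar, with the tip at (250,255) in the crop, well inside the bar's end. Advancing to over the valley.

Emit:
drive_tool(increments="0 0 0 0 0.008 0 0; 0 0 0 0 0.016 0 0; 0 0 0 0 0.024 0 0; 0 0 0 0 0.032 0 0; 0 0 0 0 0.04 0 0; 0 0 0 0 0.046 0 0; 0 0 0 0 0.049 0 0; 0 0 0 0 0.049 0 0; 0 0 0 0 0.049 0 0")

```text
clock: 9.1
tcp_pos: [0.5196, 0.2043, 0.2598]
orientation: [-0.496, -0.504, -0.496, 0.504]
wrist_force: [0.3, 0.5, -3.1]
finger_gap: 0.0085
```

```bash
python3 -c "
from h import *
goal([.5195,.204,.232],-.014)
w=eyes.read_camera('wrist');crop(w,200,110,240,190,3,'pics/w6.png')
crop(eyes.read_camera('scene'),230,60,120,130,5,'pics/s6.png')
"
```

```text
t 9.1 tcp [0.5196 0.2043 0.2598] gap 0.0085 F [ 0.3  0.5 -3.1] toolaxes(cols)
 [[-0.     1.    -0.015]
 [-0.    -0.015 -1.   ]
 [-1.    -0.     0.   ]]
turn [-0.0009  0.0001  0.0002] shift [ 0.0278 -0.0001  0.0003]
```

View pics/w6.png

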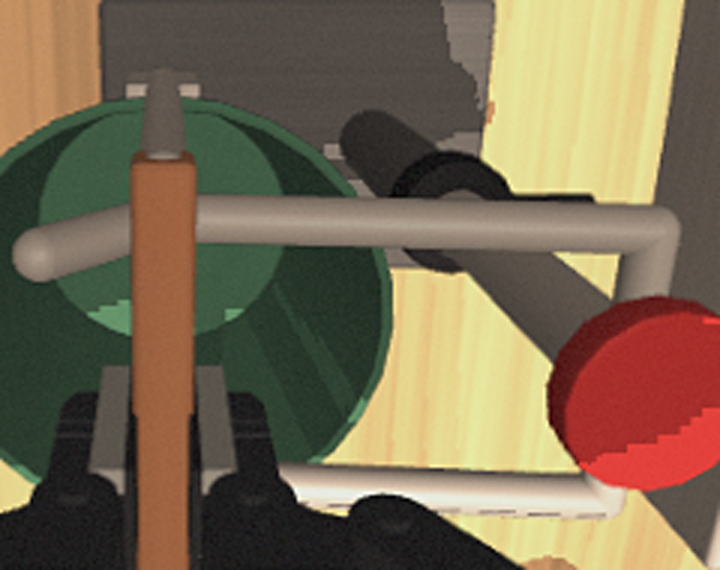

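View pics/s6.png

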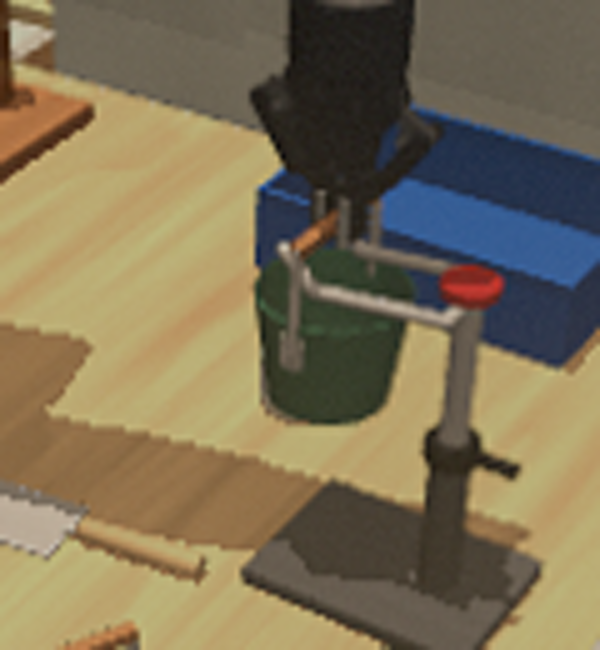

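The bar sits over the valley, with both prongs between the uprights. Lowering slowly and feeling for contact, which I expect near TCP z ≈ 0.230.

Emit:
drive_tool(increments="0 0 0 0.006 0 0 0; 0 0 0 0.012 0 0 0; 0 0 0 0.017 0 0 0; 0 0 0 0.021 0 0 0; 0 0 0 0.023 0 0 0; 0 0 0 0.025 0 0 0; 0 0 0 0.025 0 0 0; 0 0 0 0.025 0 0 0")

```text
clock: 10.2
tcp_pos: [0.5213, 0.2044, 0.2358]
orientation: [0.497, 0.505, 0.495, -0.503]
wrist_force: [5.8, 0.1, 3.4]
finger_gap: 0.0083
```

Contact, with a +x push of about 6 N: the bar is touching the front slope, so I need to go a few mm farther in. I'll rise slightly, shift +x, then lower.

Emit:
drive_tool(increments="0 0 0 -0.003 0.002 0 0; 0 0 0 -0.003 0.005 0 0; 0 0 0 -0.001 0.005 0 0; 0 0 0 0 0.005 0 0; 0 0 0 0 0.005 0 0")

```text
clock: 10.82
tcp_pos: [0.5244, 0.2041, 0.2344]
orientation: [-0.496, -0.503, -0.496, 0.504]
wrist_force: [0.3, -0.2, -4.1]
finger_gap: 0.0085
```

```bash
python3 -c "
from h import *
goal([.5195,.204,.232],-.014)
w=eyes.read_camera('wrist');crop(w,200,110,240,190,3,'pics/w7.png')
crop(eyes.read_camera('scene'),260,80,100,80,7,'pics/s7.png')
"
```

```text
t 10.82 tcp [0.5244 0.2041 0.2344] gap 0.0085 F [ 0.3 -0.2 -4.1] toolaxes(cols)
 [[-0.001  1.    -0.015]
 [-0.    -0.015 -1.   ]
 [-1.    -0.001  0.   ]]
turn [-0.001   0.0003  0.001 ] shift [ 0.0024 -0.0049  0.0002]
```

View pics/w7.png

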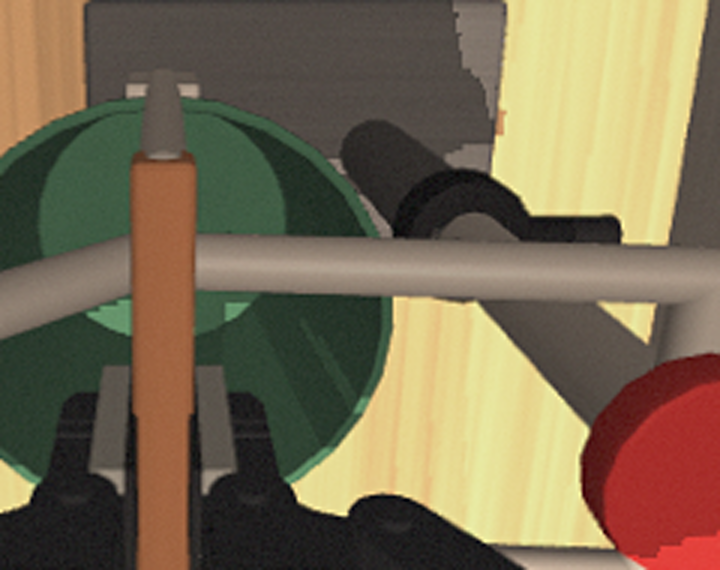

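View pics/s7.png

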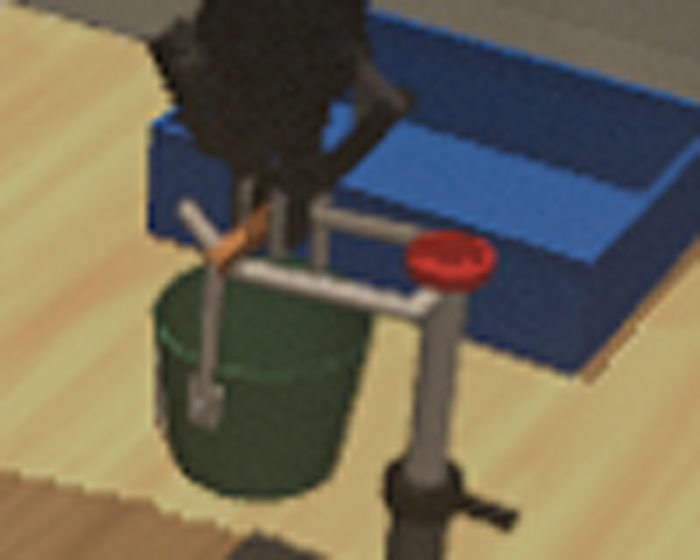

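Clear again: the full 4 N weight is on the gripper, the bend lies just under the bar's front edge and the bar is in front of the valley's back slope. Continue lowering.

Emit:
drive_tool(increments="0 0 0 0.001 0 0 0; 0 0 0 0.002 0 0 0; 0 0 0 0.003 0 0 0; 0 0 0 0.004 0 0 0; 0 0 0 0.004 0 0 0; 0 0 0 0.004 0 0 0")

```text
clock: 11.68
tcp_pos: [0.5256, 0.2042, 0.2319]
orientation: [0.497, 0.504, 0.496, -0.503]
wrist_force: [1.0, 0.8, 5.9]
finger_gap: 0.0087
```

Seated: Fz went from −4 to +6 N, Fx is near 0, and TCP z = 0.232 gives h ≈ 72 mm, matching the images. I'll ease off 1 mm, then open.

Emit:
drive_tool(increments="0 0 0 -0.001 0 0 0; 0 0 0 -0.001 0 0 0; 0 0 0 -0.001 0 0 0")

```text
clock: 12.05
tcp_pos: [0.5255, 0.2042, 0.2321]
orientation: [0.497, 0.504, 0.496, -0.503]
wrist_force: [3.2, 0.1, 2.9]
finger_gap: 0.0085
```

```bash
python3 -c "
from h import *
goal([.5245,.204,.29],-.014)
w=eyes.read_camera('wrist');crop(w,200,110,240,190,3,'pics/w8.png')
crop(eyes.read_camera('scene'),260,80,100,80,7,'pics/s8.png')
"
```

```text
t 12.05 tcp [0.5255 0.2042 0.2321] gap 0.0085 F [3.2 0.1 2.9] toolaxes(cols)
 [[ 0.001  1.    -0.015]
 [ 0.    -0.015 -1.   ]
 [-1.     0.001 -0.   ]]
turn [-0.0011 -0.0001 -0.0014] shift [-0.0579 -0.0009  0.0002]
```

View pics/s8.png

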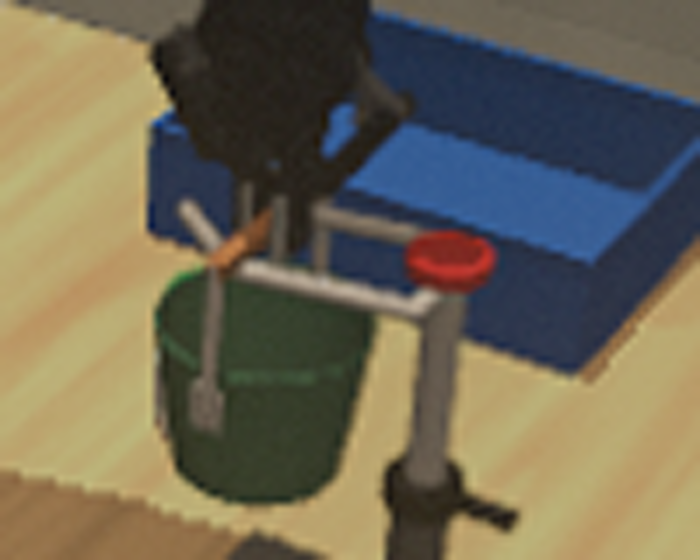

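View pics/w8.png

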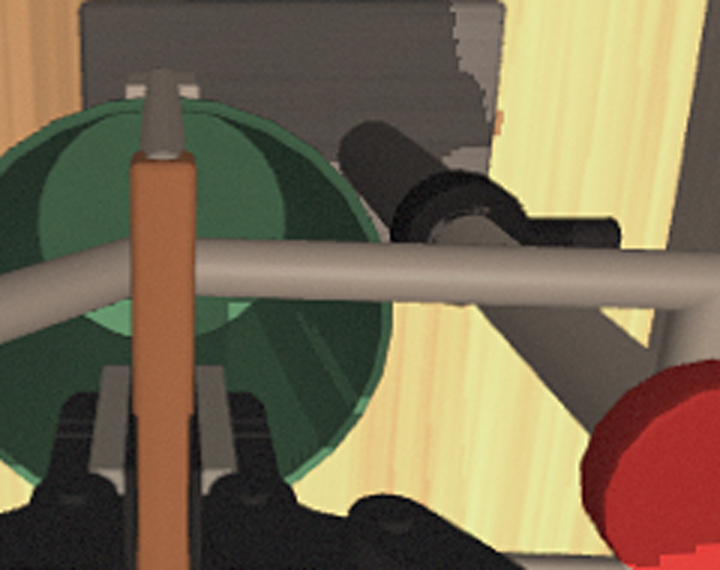

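Still resting on the prongs behind the tips. Releasing gently.

Emit:
drive_tool(increments="0 0 0 -0.001 0 0 0.13; 0 0 0 -0.001 0 0 0.18; 0 0 0 -0.001 0 0 0.25; 0 0 0 -0.001 0 0 0.35; 0 0 0 -0.001 0 0 0.4; 0 0 0 -0.001 0 0 0.4; 0 0 0 -0.001 0 0 0.4; 0 0 0 -0.001 0 0 0.4", newtons=20)

```text
clock: 13.15
tcp_pos: [0.5248, 0.2041, 0.2328]
orientation: [-0.496, -0.504, -0.496, 0.504]
wrist_force: [0.4, -0.5, 0.7]
finger_gap: 0.0343
```

```bash
python3 -c "
from h import *
goal([.5245,.204,.32],-.014)
w=eyes.read_camera('wrist');crop(w,200,110,240,190,3,'pics/w9.png')
crop(eyes.read_camera('scene'),260,80,100,80,7,'pics/s9.png')
"
```

```text
t 13.15 tcp [0.5248 0.2041 0.2328] gap 0.0343 F [ 0.4 -0.5  0.7] toolaxes(cols)
 [[ 0.     1.    -0.015]
 [-0.    -0.015 -1.   ]
 [-1.     0.     0.   ]]
turn [-0.001   0.0001 -0.0001] shift [-0.0872 -0.0003  0.0001]
```

View pics/w9.png

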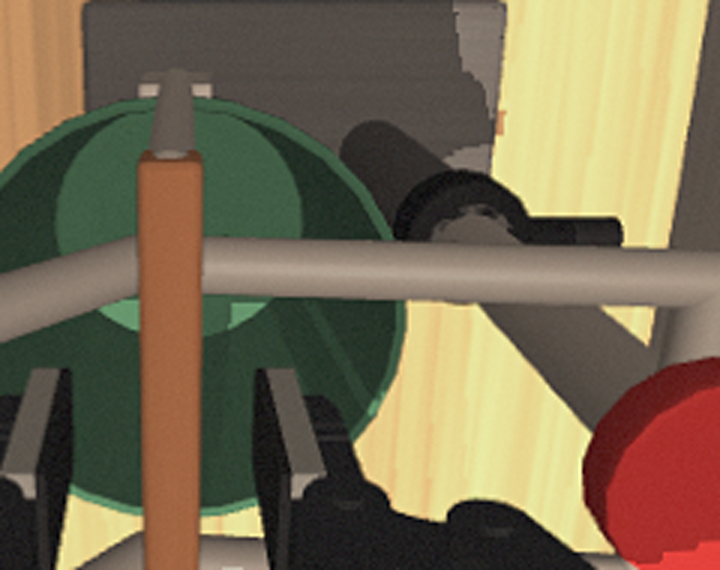

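View pics/s9.png

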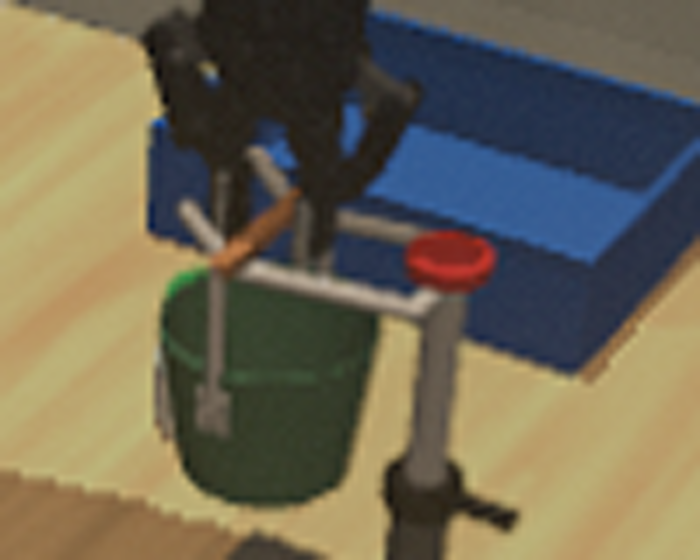

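Hanging freely on both prongs, with the jaws clear on both sides. Rising straight up.

Emit:
drive_tool(increments="0 0 0 -0.01 0 0 0.4; 0 0 0 -0.025 0 0 0.4; 0 0 0 -0.045 0 0 0.4; 0 0 0 -0.07 0 0 0.4; 0 0 0 -0.1 0 0 0.4; 0 0 0 -0.1 -0.05 0 0.4; 0 0 0 -0.1 -0.1 0 0.4; 0 0 0 -0.1 -0.13 0 0.4; 0 0 0 -0.1 -0.13 0 0.4; 0 0 0 -0.1 -0.13 0 0.4; 0 0 0 -0.1 -0.13 0 0.4")

```text
clock: 14.62
tcp_pos: [0.3958, 0.2061, 0.3329]
orientation: [0.496, 0.504, 0.496, -0.504]
wrist_force: [0.6, 0.1, -0.5]
finger_gap: 0.0342
```

```bash
python3 -c "
from h import *
goal([.5245,.204,.32],-.014)
a=eyes.read_camera('scene'); import numpy as np
cv2.imwrite('pics/w10.png',eyes.read_camera('wrist')[:,:,::-1])
t=eyes.read_camera('top');cv2.imwrite('pics/t10.png',t[:,:,::-1])
b=a
for i in range(10): b=eyes.read_camera('scene')
d=cv2.absdiff(a,b)[100:170,270:330]; print('motion',d.mean(),d.max())
crop(b,260,80,100,80,7,'pics/s10.png');cv2.imwrite('pics/s10f.png',b[:,:,::-1])
"
```

```text
t 14.62 tcp [0.3958 0.2061 0.3329] gap 0.0342 F [ 0.6  0.1 -0.5] toolaxes(cols)
 [[ 0.     1.    -0.015]
 [-0.    -0.015 -1.   ]
 [-1.     0.     0.   ]]
turn [-0.0015  0.     -0.0004] shift [1.290e-02 1.287e-01 1.000e-04]
motion 1.2004761904761905 22
```

View pics/s10.png

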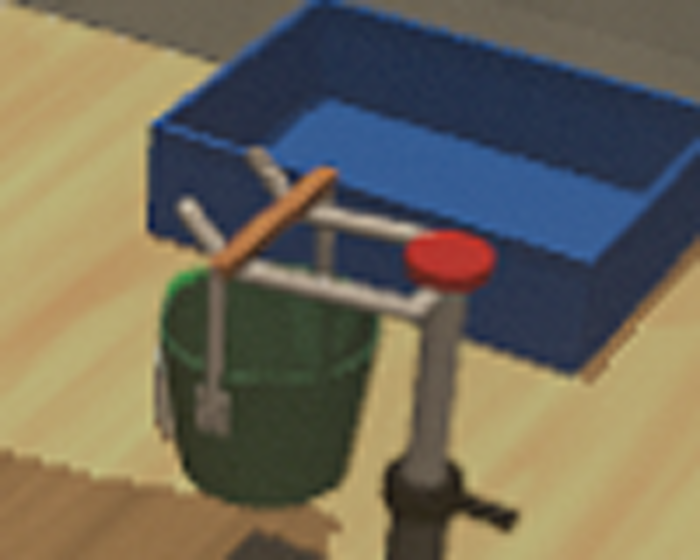

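View pics/w10.png

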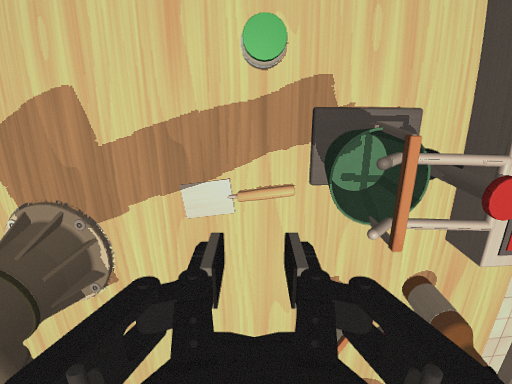

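View pics/t10.png

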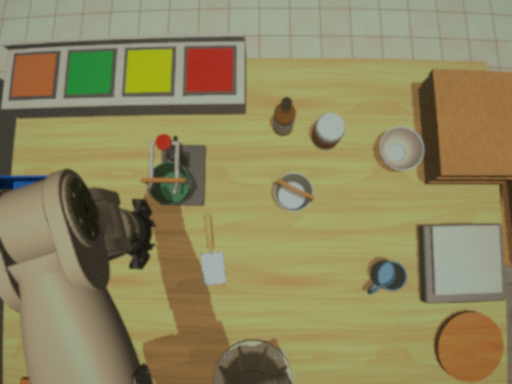

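View pics/s10f.png

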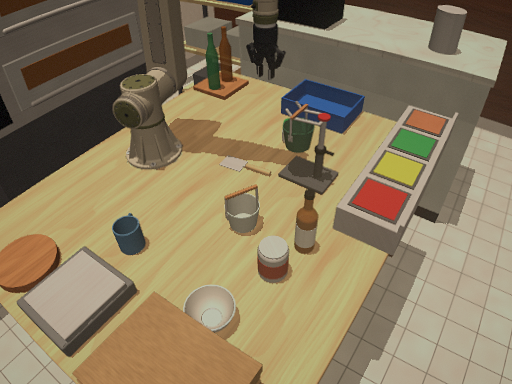

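The bar lies across both prongs behind the tips, at (408,193) in the wrist view. The pail hangs plumb and still, and the bystanders haven't moved. Handing in.

```bash
python3 -c "
from workcell import job
print(job.hand_in())"
```

```text
the job is handed in; nothing more can be done
None
```

The green pail is hanging on the hook stand, and I handed the job in at about 15 s on the robot's clock. I gripped the pail by its handle bar, lifted it and carried it round to the front of the stand. The prong tips went through the window between rim and bar, and I lowered it until the hook took the weight, then let go and backed away.

- **First lowering was about 5 mm short:** the bar touched the front slope of the prongs, with only about 6 N. I eased up, moved about 5 mm farther in and lowered again.
- **Hook height:** contact came at about h = 72 mm. The images had put it at 70–73 mm.
- **Hang:** the last pictures show the bar across both prongs, behind the tips. The pail looks level and clear of the counter and foot. I judged level by eye only.
- **Stillness:** two pictures about half a second apart differed by no more than looks like image noise.
- **Bystanders:** those in view sit where they were in the first pictures. That was a visual comparison, not a measurement.
- **Mismatch:** the wrist camera put the stand about 3 mm farther to the left (+y) than the fixed cameras did. I aimed close to the wrist view's figure. This is well inside the 9 mm of room on each side.

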